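# Spin the soldering turntable and brake it on the mark

## Task

Flick the jeweller's soldering turntable with a fingertip so that it spins briskly on its own, with nothing touching it, for a couple of seconds; then brake it with a fingertip so that the red line on the plate stops in line with the yellow pointer (if it stops off the mark, ease it round with the fingertip). Finish still holding: the fingertip stays pressed lightly on the motionless plate. The bangle lying in the middle of the plate must ride along undisturbed, neither lifted nor pushed off centre, and the bowl, jar and graver are to be left alone.

Things in the scene. Friction and masses are not known exactly. Their poses are not given: they have to be found in the camera images.
- turntable: Fixed dark steel foot of the turntable, 148 mm across, with an arm at bench level that carries the yellow pointer. Origin on the bench under the vertical axis of rotation; its x axis points from the rotation axis towards the pointer, z up. The place and the direction of the pointer differ from run to run.
- pointer (a point): Inner top edge of the yellow pointer block (22 mm wide, top 32 mm above the bench, reaching from 114 to 150 mm from the rotation axis). The pins of the plate pass above it.
- plate: Round white plate in a dark pan, 164 mm across, 21 mm thick, turning freely either way about the vertical axis; once spun it will not stop by itself in the time allowed. Origin at the centre of its flat top, 66 mm above the bench; x along the red line, z up. Inertia about 0.002 kg m2. Sprung spindle: pressed from above it sinks about 1 mm per 4 N, at most 6 mm. A brisk spin is over 1 rad/s.
- pin (a point): Ball end (14 mm) of one of three brass pins, 8 mm thick, that stand out level from the plate's rim like spokes: 106 mm from the axis, 11 mm below the top face, 55 mm above the bench. This pin is opposite the red line (180 degrees); the others are at 60 and 300 degrees from the line. Push one sideways to flick the plate; a fingertip dragged on the top face turns it too.
- mark (a point): Outer end of the red line, on the rim of the plate, 80 mm from the rotation axis, level with the top face. The line is 8 mm wide and runs radially from 38 mm outwards.
- bangle_center (a point): Centre (half-way up) of a loose copper bangle, 62 mm outside diameter, 12 mm high, 5 mm wall, lying flat in the middle of the plate's top face, within 5 mm of the axis. It only rides along.
- bowl: Loose white china bowl, 90 mm across, 45 mm high, origin at the centre of its underside. Bystander.
- jar: Loose amber glass jar, 56 mm across, 75 mm high, origin at the centre of its underside. Bystander.
- graver: Loose graver with a wooden handle, 170 mm long along its x axis, lying on the bench. Bystander.

How it is judged:
By the outcome, as a careful person would: the job done as asked, in the order asked, and still so for the second after the job is handed in, while the arm keeps its last pose, push and grip.
It also fails if it takes over 40 s, if anything falls off the work surface, if the arm or the gripper's body presses on something with over 40 N, if the wrist force passes 120 N, or if a joint passes its speed limit or range.

## Robot

A 6-joint arm with a two-finger parallel gripper is mounted at the origin on the work surface. World frame = base frame: x ahead of the robot, y to its left, z up, the work surface at z = 0. Lengths are in m, angles in rad, forces in N, time in s.
With the tool pointing down it reaches from about 0.325 to 0.85 m from the base axis. Payload 15.5 kg.
Tool frame: the origin (TCP) lies midway between the tips of the shut fingers; the grasp point (between the pads) lies 19 mm behind it; z points along the fingers, y is the direction in which the jaws open and shut (so a half turn about z gives the same grasp; the last joint's range is limited). The gripper opens to 91 mm and grips with 3 to 60 N. Pads are 32 mm wide; open, the fingers measure 118 mm over their backs; the gripper's body (76 mm by 178 mm) begins 60 mm behind the grasp point.
Start: joints at [-1.383, 0.494, 1.345, -0, 1.302, -0.096], TCP at [0.175, -0.6, 0.214] pointing down, gripper open.
Joint ranges: [-2.91, 2.91], [-0.82, 2.16], [0.22, 2.67], [-1.22, 4.37], [0.12, 2.79], [-3.08, 3.08]. Speed limits (rad/s): [1.89, 1.89, 2.57, 3.01, 3.01, 3.01].

## Interface

Orientations are given as a rotation vector (axis times angle).
In Python, from rig import sense, get_image, camera_info, hand_in gives the robot as it stands.
- The arm moves only by the tool play_rows, never from a script. Its argument "series" is one flat list of numbers, 7 for each row, row after row: the turn, a rotation vector about the tool's x, y, z in degrees, then the shift along the tool's x, y, z in mm, then the gripper command: -1 is shut, 1 is fully open, values between are in proportion. In form: [wx, wy, wz, x, y, z, claw, wx, wy, wz, x, y, z, claw, ...]. A call has 1 to 10 rows; each row shifts and turns the commanded pose from where the row before left it, along the tool's axes as they then stand; what a row does not reach is not made up. A row lasts 1/12 s, in which the tool goes at most 41.7 mm and 7.16 degrees, less where a joint would pass 70% of its speed; a pose out of reach is approached as far as the arm can. A call with a gripper value outside its range is refused whole. The fingers move at their own pace and stop on an object; "grip_force" is the grip in N (left out, the last holds). Time passes only in rows, so rows that do not move let the fingers close. It gives the time, the measured TCP pose, the force and the opening at its end, in the units of the state.
- sense(): the state, without advancing time (a new reading comes with each control period).
- get_image(name): name is "side" or "top" or "wrist"; returns (picture, depth): 480x640x3 uint8, red, green, blue; 480x640 float32, m along the optical axis (not along the pixel's ray), 0 where there is no reading.
- camera_info(name): a dict with "vertical_fov" (degrees; the focal length in pixels is half the picture's height over the tangent of half this angle, whatever the lens; pixels are square), "cx", "cy" (the principal point, pixels), "origin" and "attitude" of the camera in the world; the wrist camera has in their place "hand_eye" (4x4, takes a point from camera to tool coordinates, whose origin is the TCP and whose axes are the flange's). Camera axes: x right, y up, looking along -z (the intrinsics and any distortion apply to the point x, -y, -z); pixel columns grow to the right and rows downward; lengths in m; the calibration is good to about 2 mm. A picture is of the moment at which its call begins: read the wrist's pose just before it. camera_info takes no time and is no camera call.
- hand_in(): hands the job in, once; it reports no verdict.
The state is a dict: "time": time; "q": joint angles; "joint_velocities": joint speeds; "effort": joint torques, N m; "tcp_pos": TCP position; "ee_rot": TCP orientation; "contact_force": force on the tool from outside, world axes, zero at the start; "moment": the same for the moment, N m; "width": finger opening in m.
Only numpy, scipy, OpenCV 4.12 (cv2) and the standard library are available. Lean on these libraries where they do the work, as an engineer would, in place of code of your own. Each camera call takes 0.05 s, during which the arm holds its last target.

## Working session

There is one attempt and no reset: what is moved stays moved. The work goes in short steps, Python scripts to look and compute and a tool call to move; the robot and the scene stay as the last step left them, time stands still between calls to the robot, and variables do not carry over. Pictures are saved under pics/ and viewed, and the job is handed in when it is done.

Besides the shell and the picture viewer there is one more tool, called after "Call:" as name(argument=value, ...), one argument or row to a line, values as JSON. play_rows: Moves the arm, as the interface text tells. Its arguments: {"type":"object","properties":{"series":{"type":"array","items":{"type":"number"}},"grip_force":{"type":"number"}},"required":["series"]}

```bash
mkdir -p pics; ls; python3 - <<'E'
from rig import sense,get_image,camera_info
import cv2
print(sense())
for n in ["side","top","wrist"]:
    print(n,camera_info(n))
for n in ["side","top"]:
    p,d=get_image(n); cv2.imwrite(f"pics/{n}0.png",p[:,:,::-1])
E
```

```text
pics
{'time': 0.0, 'q': array([-1.38249261e+00,  4.94198948e-01,  1.34610549e+00,  7.48504638e-06,
        1.30249220e+00, -9.55026234e-02]), 'joint_velocities': array([-0.0001569 ,  0.00085164,  0.0008657 ,  0.00166453,  0.00035212,
       -0.00083983]), 'effort': array([ 2.18761299e-03, -8.78811264e+01, -3.81860268e+01,  7.06098368e-02,
        5.33815159e-02, -6.39274072e-05]), 'tcp_pos': array([ 0.17494281, -0.59963733,  0.21333715]), 'ee_rot': array([-3.10882485e+00, -4.44134073e-01,  7.63701652e-05]), 'contact_force': array([ 1.24243178, -0.18698812, -0.00524938]), 'moment': array([-0.04360254,  0.00502867, -0.03966286]), 'width': 0.09105525524451823}
side {'vertical_fov': 51.96044077268185, 'cx': 326.44550170344553, 'cy': 238.71770697634483, 'origin': array([0.591666  , 0.85456371, 0.6053538 ]), 'attitude': array([-0.039792  ,  1.53831106,  2.73324866])}
top {'vertical_fov': 55.07522039304774, 'cx': 322.2707271830723, 'cy': 236.91796819283545, 'origin': array([ 0.51745858, -0.02037659,  1.07316493]), 'attitude': array([ 0.10629013, -0.05981904, -1.5878608 ])}
wrist {'vertical_fov': 59.31712111841756, 'cx': 319.68432051494307, 'cy': 235.5662401386546, 'hand_eye': array([[-1.26453855e-04,  9.65602348e-01,  2.60023249e-01,
         7.44679826e-02],
       [ 9.99999983e-01,  1.57154078e-04, -9.72778163e-05,
         5.88203953e-05],
       [-1.34795402e-04,  2.60023232e-01, -9.65602351e-01,
        -1.70286449e-01],
       [ 0.00000000e+00,  0.00000000e+00,  0.00000000e+00,
         1.00000000e+00]])}
```

View pics/top0.png

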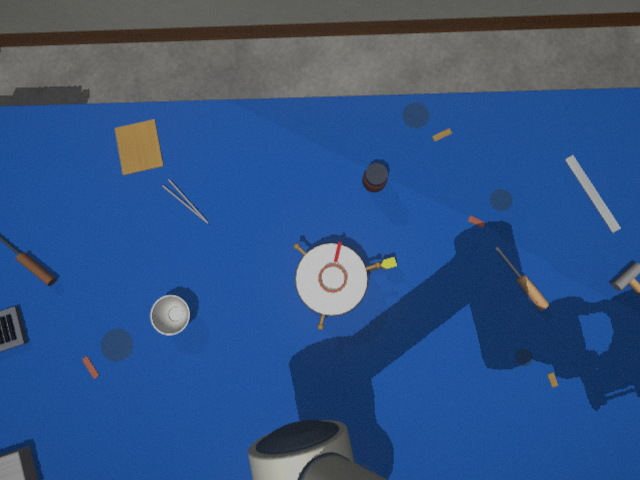

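View pics/side0.png

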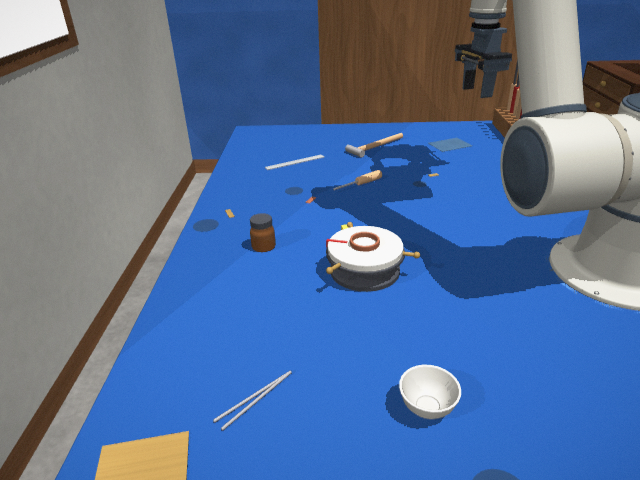

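```bash
cat > h.py <<'E'
import numpy as np, cv2
from scipy.spatial.transform import Rotation as R
from rig import sense,get_image,camera_info
def cam(n,s=None):
    c=camera_info(n); f=240/np.tan(np.radians(c['vertical_fov'])/2)
    if 'origin' in c: return f,c['cx'],c['cy'],np.array(c['origin']),R.from_rotvec(c['attitude']).as_matrix()
    T=np.array(c['hand_eye']); Rt=R.from_rotvec(s['ee_rot']).as_matrix()
    return f,c['cx'],c['cy'],np.array(s['tcp_pos'])+Rt@T[:3,3],Rt@T[:3,:3]
def ray(C,uv,z):
    f,cx,cy,o,A=C; uv=np.atleast_2d(uv).astype(float)
    d=np.c_[(uv[:,0]-cx)/f,-(uv[:,1]-cy)/f,-np.ones(len(uv))]@A.T
    return o+d*((z-o[2])/d[:,2])[:,None]
def proj(C,P):
    f,cx,cy,o,A=C; p=(np.atleast_2d(P)-o)@A
    return np.c_[cx+f*p[:,0]/-p[:,2],cy-f*p[:,1]/-p[:,2]]
def masks(p):
    h=cv2.cvtColor(p,cv2.COLOR_RGB2HSV).astype(int); H,S,V=h[...,0],h[...,1],h[...,2]
    return dict(red=((H<5)|(H>174))&(S>170)&(V>90), yel=(H>24)&(H<36)&(S>150)&(V>90),
      white=(S<60)&(V>150), brass=(H>10)&(H<24)&(S>100)&(V>60))
E
python3 - <<'E'
from h import *
for n in ["top","side"]:
    p,d=get_image(n); C=cam(n); m=masks(p)
    box={"top":(280,410,225,340),"side":(310,430,215,300)}[n]
    z={"red":.066,"yel":.032,"white":.066,"brass":.055}
    for k,M in m.items():
        B=np.zeros(M.shape,np.uint8); B[box[2]:box[3],box[0]:box[1]]=M[box[2]:box[3],box[0]:box[1]]
        nn,l,s,c=cv2.connectedComponentsWithStats(B)
        for i in range(1,nn):
            if s[i,4]<12: continue
            v,u=np.nonzero(l==i); P=ray(C,np.c_[u,v],z[k])
            if k=="white":
                cn=max(cv2.findContours((l==i).astype(np.uint8),0,1)[0],key=len)[:,0]
                hull=cv2.convexHull(cn)[:,0]; P=ray(C,hull,z[k])
                (x,y),(a,b),t=cv2.fitEllipse(P[:,:2].astype(np.float32)*1000)
                print(n,k,s[i,4],x,y,a,b); continue
            print(n,k,s[i],P.mean(0).round(4),P.min(0).round(3),P.max(0).round(3))
E
```

```text
top red [335 242   6  19  36] [ 0.5932 -0.024   0.066 ] [ 0.573 -0.03   0.066] [ 0.612 -0.019  0.066]
top yel [387 258   8   9  28] [ 0.5688 -0.1452  0.032 ] [ 0.559 -0.151  0.032] [ 0.577 -0.136  0.032]
top white 3231 532.883056640625 -9.048799514770508 154.26358032226562 154.45240783691406
top white 410 535.4124145507812 -12.885976791381836 48.20454406738281 50.399044036865234
top brass [294 244  12  11  39] [0.6011 0.061  0.055 ] [0.588 0.048 0.055] [0.611 0.072 0.055]
top brass [366 263  15   7  49] [ 0.559  -0.1029  0.055 ] [ 0.552 -0.117  0.055] [ 0.565 -0.086  0.055]
top brass [318 315   7  14  43] [0.4381 0.0151 0.055 ] [0.426 0.008 0.055] [0.454 0.021 0.055]
side white 2151 532.0831298828125 -2.6202850341796875 154.32627868652344 174.1463165283203
side white 156 533.625244140625 -22.931171417236328 34.54548645019531 45.41070556640625
side brass [347 223   6   4  20] [ 0.561  -0.1122  0.055 ] [ 0.555 -0.12   0.055] [ 0.567 -0.106  0.055]
side brass [403 251  17   7  65] [0.4381 0.0128 0.055 ] [0.423 0.001 0.055] [0.456 0.024 0.055]
side brass [327 263  14  11  69] [0.5992 0.0578 0.055 ] [0.585 0.041 0.055] [0.611 0.075 0.055]
```

Call:
play_rows(
  series=[0,0,0,10,-12,0,-1,0,0,0,22,-26,0,-1,0,0,0,22,-26,0,-1,0,0,0,22,-26,0,-1,0,0,0,22,-26,0,-1,0,0,0,22,-26,0,-1,0,0,0,22,-26,0,-1,0,0,0,22,-26,0,-1,0,0,0,22,-26,0,-1,0,0,0,22,-26,0,-1],
  grip_force=20,
)

```text
time: 1.03
tcp_pos: [0.3061, -0.3041, 0.214]
ee_rot: [3.11, 0.444, 0.0]
contact_force: [1.3, -0.3, 0.5]
width: 0.0272
```

Call:
play_rows(
  series=[0,0,0,22,-26,0,-1,0,0,0,22,-26,0,-1,0,0,0,22,-26,0,-1,0,0,0,22,-26,0,-1,0,0,0,22,-26,0,-1,0,0,0,22,-26,0,-1,0,0,0,11,-13,0,-1,0,0,-4,0,0,0,-1,0,0,-7,0,0,0,-1,0,0,-7,0,0,0,-1],
)

```text
time: 1.87
tcp_pos: [0.3958, -0.1028, 0.2139]
ee_rot: [-2.999, -0.936, 0.0]
contact_force: [0.2, 0.1, 0.2]
width: 0.0005
```

Call:
play_rows(
  series=[0,0,-7,0,0,0,-1,0,0,-7,0,0,0,-1,0,0,-7,0,0,0,-1,0,0,-7,0,0,0,-1,0,0,-7,0,0,0,-1,0,0,-7,0,0,0,-1,0,0,-7,0,0,0,-1,0,0,-6.7,0,0,0,-1,0,0,0,0,0,0,-1,0,0,0,0,0,0,-1],
)

```text
time: 2.7
tcp_pos: [0.3957, -0.1033, 0.2139]
ee_rot: [-2.226, -2.216, -0.0]
contact_force: [0.1, 1.0, -0.1]
width: 0.0008
```

```bash
python3 - <<'E'
from h import *
s=sense(); print(s['time'],s['tcp_pos'],s['ee_rot'],s['contact_force'],s['width']);print(R.from_rotvec(s['ee_rot']).as_matrix().round(3))
for n in ["wrist","top"]:
    p,d=get_image(n); cv2.imwrite(f"pics/{n}1.png",p[:,:,::-1])
E
```

```text
2.7 [ 0.39573229 -0.10330819  0.21392705] [-2.22642438e+00 -2.21643926e+00 -6.24329270e-06] [ 0.11043772  1.02237118 -0.09831361] 0.0007772025107723401
[[ 0.004  1.    -0.   ]
 [ 1.    -0.004  0.   ]
 [ 0.    -0.    -1.   ]]
```

View pics/wrist1.png

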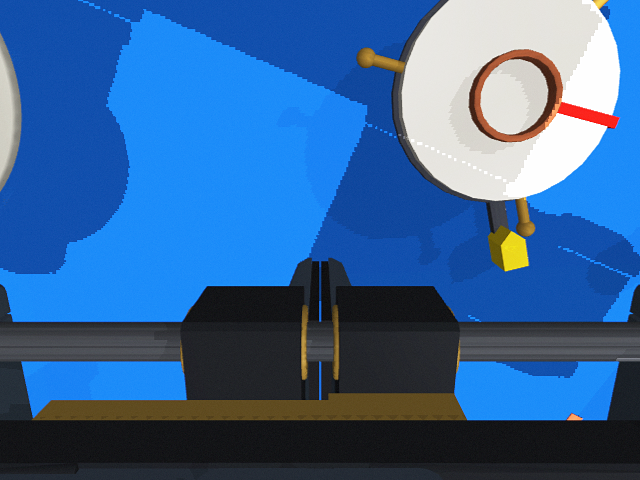

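View pics/top1.png

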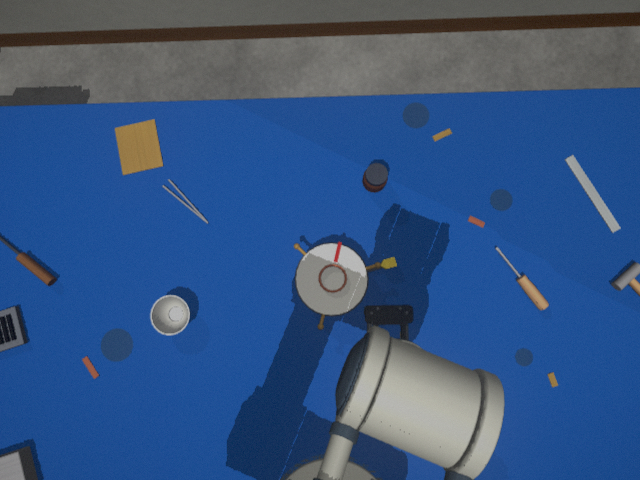

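```bash
python3 - <<'E'
from h import *
s=sense(); C=cam("wrist",s); p,d=get_image("wrist"); m=masks(p)
z={"red":.066,"yel":.032,"white":.066,"brass":.055}
for k,M in m.items():
    B=M.astype(np.uint8).copy(); B[280:]=0; B[:,:340]=0
    nn,l,st,c=cv2.connectedComponentsWithStats(B)
    for i in range(1,nn):
        if st[i,4]<60: continue
        v,u=np.nonzero(l==i); P=ray(C,np.c_[u,v],z[k])
        a=P[:,:2]-P[:,:2].mean(0); w,V=np.linalg.eigh(a.T@a)
        print(k,st[i],P.mean(0).round(4),P.min(0).round(3),P.max(0).round(3),np.degrees(np.arctan2(V[1,1],V[0,1])))
# balls and pointer corners by pixel
print(ray(C,[[366,58],[526,229]],.055))
B=m['yel'].astype(np.uint8);B[280:]=0;B[:,:340]=0
B[:200]=0
cn=max(cv2.findContours(B,0,1)[0],key=len); print(cv2.approxPolyDP(cn,3,True)[:,0].tolist())
g=cv2.cvtColor(p,cv2.COLOR_RGB2GRAY)
W=(m['white']|m['red']).astype(np.uint8);W[205:]=0;W[:,:380]=0
cn=max(cv2.findContours(W,0,1)[0],key=len)[:,0]; h=cv2.convexHull(cn)[:,0]
h=h[(h[:,1]>3)]; P=ray(C,h,.066)[:,:2]
from scipy.optimize import least_squares
r=least_squares(lambda q:np.hypot(*(P-q[:2]).T)-q[2],[.53,-.01,.08],loss='soft_l1',f_scale=.001); print("circ",r.x,np.abs(r.fun).max())
E
```

```text
red [558 102  61  26 678] [ 0.5922 -0.0256  0.066 ] [ 0.57  -0.034  0.066] [ 0.614 -0.017  0.066] 165.46500029340763
yel [ 488  225   40   46 1259] [ 0.561  -0.1377  0.032 ] [ 0.543 -0.157  0.032] [ 0.58  -0.116  0.032] 127.98994676189507
white [  401     0   219   201 28675] [ 0.5309 -0.0111  0.066 ] [ 0.456 -0.088  0.066] [0.611 0.05  0.066] -176.92983157872266
white [ 480   59   68   76 3938] [ 0.5366 -0.0126  0.066 ] [ 0.513 -0.039  0.066] [0.561 0.012 0.066] 96.60434530014696
brass [357  48  48  25 632] [0.44   0.0131 0.055 ] [0.425 0.005 0.055] [0.459 0.022 0.055] 165.73115394601524
brass [545  98  17  31 110] [ 0.5726 -0.0237  0.055 ] [ 0.568 -0.035  0.055] [ 0.577 -0.013  0.055] 67.70252865674783
brass [516 197  19  39 460] [ 0.5602 -0.105   0.055 ] [ 0.552 -0.119  0.055] [ 0.57  -0.088  0.055] 106.71676544828145
[[ 0.43117175  0.01495582  0.055     ]
 [ 0.56309319 -0.11381083  0.055     ]]
[[490, 233], [494, 262], [505, 270], [527, 265], [523, 238], [501, 225], [494, 234]]
circ [ 0.53332185 -0.01066057  0.07755563] 0.005537783019899878
```

```bash
python3 - <<'E'
import cv2
a=cv2.imread("pics/wrist1.png")[190:285,460:560]; b=cv2.imread("pics/top1.png")[235:295,350:410]
a=cv2.resize(a,None,fx=4,fy=4,interpolation=0);b=cv2.resize(b,(380,380),interpolation=0)
cv2.imwrite("pics/c1.png",cv2.hconcat([a,b]))
E
```

```text
(no output)
```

View pics/c1.png

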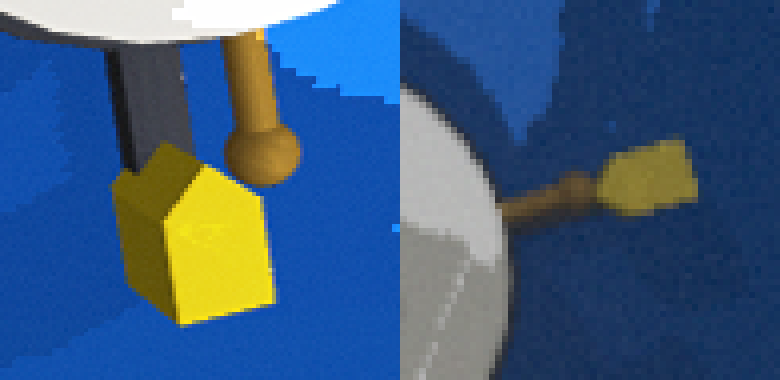

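```bash
python3 - <<'E'
from h import *
C=cam("wrist",sense())
P=ray(C,[[511,230.75],[525.75,239],[528.75,265.5],[505,271.2],[500.75,245]],.032); ax=np.array([.5335,-.0107])
print(P.round(4)); v=P[:,:2]-ax; print(np.hypot(*v.T)*1000,np.degrees(np.arctan2(v[:,1],v[:,0])))
v=(P[2]+P[3])/2-(P[1]+P[4])/2; print(np.degrees(np.arctan2(v[1],v[0])), np.linalg.norm(P[2]-P[3]))
E
```

```text
[[ 0.5619 -0.1211  0.032 ]
 [ 0.5756 -0.1285  0.032 ]
 [ 0.5812 -0.1528  0.032 ]
 [ 0.5608 -0.158   0.032 ]
 [ 0.5545 -0.1338  0.032 ]]
[113.95215287 125.07772211 149.87450471 149.84193107 124.89972877] [-75.55624087 -70.35191732 -71.447409   -79.49485338 -80.34051482]
-76.10902890891435 0.021030974410058474
```

Call:
play_rows(
  series=[0,0,0,10,4,0,-1,0,0,0,25,10,0,-1,0,0,0,25,10,0,-1,0,0,0,17,6,0,-1,0,0,0,0,0,20,-1,0,0,0,0,0,38,-1,0,0,0,0,0,38,-1,0,0,0,0,0,36,-1,0,0,0,0,0,0,-1,0,0,0,0,0,0,-1],
)

```text
time: 3.68
tcp_pos: [0.4248, -0.0261, 0.0814]
ee_rot: [-2.221, -2.217, 0.004]
contact_force: [-0.4, -0.1, 0.4]
width: 0.0004
```

Call:
play_rows(
  series=[0,0,0,0,0,20,-1,0,0,0,0,0,15,-1,0,0,0,0,0,0,-1,0,0,0,0,0,0,-1],
)

```text
time: 4.02
tcp_pos: [0.4266, -0.0265, 0.0485]
ee_rot: [2.222, 2.219, 0.001]
contact_force: [-0.9, -0.5, -0.3]
width: 0.001
```

```bash
python3 - <<'E'
from h import *
s=sense(); print(s['tcp_pos'],s['contact_force'])
for n in ["wrist","top"]:
    p,d=get_image(n); cv2.imwrite(f"pics/{n}2.png",p[:,:,::-1])
a=cv2.imread("pics/wrist2.png");b=cv2.imread("pics/top2.png")
cv2.imwrite("pics/c2.png",cv2.hconcat([cv2.resize(a,(400,300)),cv2.resize(b[180:420,200:520],(400,300))]))
E
```

```text
[ 0.426591   -0.02652155  0.04853557] [-0.89892567 -0.45239906 -0.27270069]
```

View pics/c2.png

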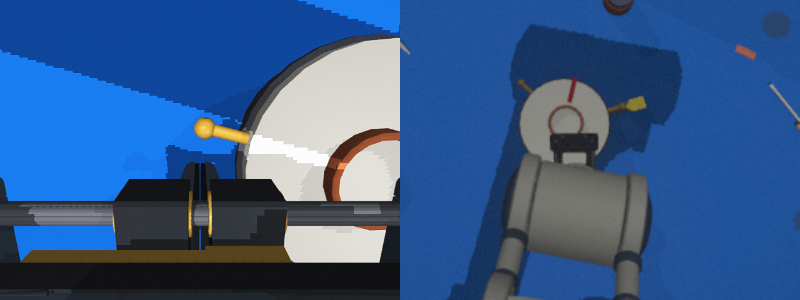

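Call:
play_rows(
  series=[0,0,0,0,0,3,-1,0,0,0,6,0,0,-1,0,0,0,10,0,0,-1,0,0,0,14,0,0,-1,0,0,0,17,0,0,-1,0,0,0,20,0,0,-1,0,0,0,20,0,0,-1,0,0,0,12,-4,-15,-1,0,0,0,5,-4,-35,-1,0,0,0,0,0,-15,-1],
)

```text
time: 4.95
tcp_pos: [0.4171, 0.0797, 0.1112]
ee_rot: [-2.22, -2.223, -0.0]
contact_force: [1.1, -1.3, -0.3]
width: 0.0002
```

```bash
cat > ang.py <<'E'
from h import *
AX=np.array([.5335,-.0107])
def angs(n,tag):
    s=sense(); C=cam(n,s); p,d=get_image(n); m=masks(p); cv2.imwrite(f"pics/{tag}.png",p[:,:,::-1])
    v,u=np.nonzero(m['red']); P=ray(C,np.c_[u,v],.066)[:,:2]-AX; r=np.hypot(*P.T)
    k=(r>.037)&(r<.085); a=P[k].mean(0) if k.sum()>8 else [np.nan]*2
    v,u=np.nonzero(m['brass']|m['yel']); Q=ray(C,np.c_[u,v],.055)[:,:2]-AX; r=np.hypot(*Q.T); q=(r>.090)&(r<.112)
    h=np.histogram(np.degrees(np.arctan2(Q[q,1],Q[q,0])),bins=np.arange(-180,181,10))
    print(n,"t",s['time'],"mark",round(np.degrees(np.arctan2(a[1],a[0])),1),k.sum(),"pins",[(int(b),int(c)) for b,c in zip(h[1],h[0]) if c>3])
E
python3 - <<'E'
from ang import *
s=sense(); print(s['tcp_pos'])
angs("top","t3");angs("wrist","w3");angs("top","t4");angs("side","s4");angs("top","t5")
a=cv2.imread("pics/w3.png");b=cv2.imread("pics/t5.png")
cv2.imwrite("pics/c3.png",cv2.hconcat([cv2.resize(a,(400,300)),cv2.resize(b[180:420,200:520],(400,300))]))
E
```

```text
[0.41706261 0.07966945 0.11122462]
top t 4.95 mark -88.2 27 pins [(-160, 4), (-150, 25), (-30, 18), (90, 28)]
wrist t 5.0 mark nan 0 pins [(-180, 815), (-170, 67), (80, 739), (150, 36), (160, 156), (170, 96)]
top t 5.05 mark -101.3 16 pins [(-170, 27), (-160, 4), (-50, 14), (-40, 15), (70, 12), (80, 14)]
side t 5.1 mark -107.6 17 pins [(-180, 5), (-170, 27), (-80, 5), (-70, 14), (-50, 23), (70, 42)]
top t 5.15 mark -114.7 21 pins [(-180, 32), (-60, 26), (60, 25)]
```

View pics/c3.png

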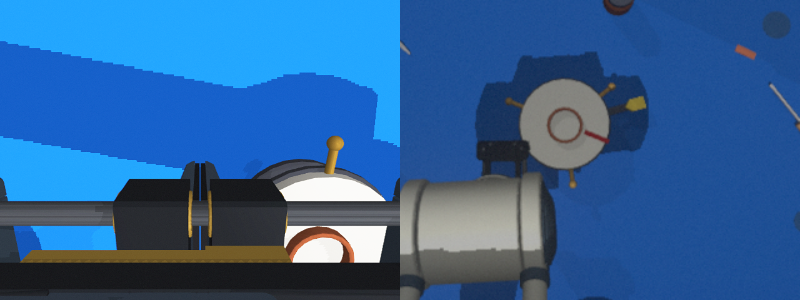

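Call:
play_rows(
  series=[0,0,0,-10,6,0,-1,0,0,0,-20,13,0,-1,0,0,0,-20,13,0,-1,0,0,0,-20,13,0,-1,0,0,0,-15,10,5,-1,0,0,0,-5,3,10,-1,0,0,0,0,0,10,-1,0,0,0,0,0,4,-1,0,0,0,0,0,0,-1,0,0,0,0,0,0,-1],
)

```text
time: 6.03
tcp_pos: [0.4752, -0.0121, 0.0794]
ee_rot: [-2.221, -2.22, 0.002]
contact_force: [0.6, 0.2, 1.1]
width: 0.0004
```

```bash
python3 - <<'E'
from ang import *
s=sense(); print(s['tcp_pos'],s['contact_force'])
angs("top","t6");angs("side","s6");angs("top","t7")
E
```

```text
[ 0.47515891 -0.01212721  0.07941711] [0.56039306 0.18834998 1.06570804]
top t 6.0333 mark nan 0 pins [(-50, 22), (70, 17)]
side t 6.0833 mark 129.6 34 pins [(-180, 23), (-170, 12), (-80, 4), (-70, 14), (-60, 16), (-50, 9), (60, 19), (70, 18)]
top t 6.1333 mark nan 0 pins [(-60, 24), (60, 22)]
```

Call:
play_rows(
  series=[0,0,0,0,0,0,-1,0,0,0,0,0,0,-1,0,0,0,0,0,0,-1,0,0,0,0,0,0,-1,0,0,0,0,0,0,-1,0,0,0,0,0,0,-1,0,0,0,0,0,0,-1,0,0,0,0,0,0,-1],
)

```text
time: 6.85
tcp_pos: [0.4758, -0.0124, 0.0799]
ee_rot: [-2.222, -2.221, 0.0]
contact_force: [-0.6, 0.3, 0.6]
width: 0.0005
```

```bash
python3 - <<'E'
from ang import *
angs("top","t8");angs("side","s8");angs("top","t9");angs("side","s9");print(sense()['time'])
E
```

```text
top t 6.85 mark 36.6 20 pins [(-30, 25)]
side t 6.9 mark 30.9 33 pins [(-160, 23), (-150, 5), (-80, 4), (-70, 12), (-40, 21), (-30, 11), (80, 25), (90, 16)]
top t 6.95 mark 24.7 24 pins [(-40, 23)]
side t 7.0 mark 19.2 28 pins [(-170, 29), (-80, 5), (-70, 13), (-50, 25), (70, 37)]
7.05
```

Call:
play_rows(
  series=[0,0,0,0,0,0,-1,0,0,0,0,0,0,-1,0,0,0,0,0,0,-1,0,0,0,0,0,0,-1,0,0,0,0,0,0,-1,0,0,0,0,0,0,-1,0,0,0,0,0,0,-1,0,0,0,0,0,0,-1],
)

```text
time: 7.72
tcp_pos: [0.4758, -0.0124, 0.0799]
ee_rot: [-2.222, -2.221, 0.0]
contact_force: [-0.4, 0.6, -0.2]
width: 0.0005
```

```bash
python3 - <<'E'
from ang import *
angs("top","t10");angs("side","s10");angs("top","t11");angs("side","s11");print(sense()['time'],sense()['tcp_pos'])
E
```

```text
top t 7.7167 mark -70.1 10 pins [(-20, 4), (-10, 20)]
side t 7.7667 mark -76.7 18 pins [(-80, 5), (-70, 13), (-20, 31), (100, 41)]
top t 7.8167 mark -82.3 15 pins [(-30, 19), (-20, 7)]
side t 7.8667 mark -88.7 17 pins [(-160, 8), (-150, 18), (-80, 5), (-70, 12), (-40, 9), (-30, 25), (90, 37)]
7.9167 [ 0.47577427 -0.01236907  0.07990681]
```

Call:
play_rows(
  series=[0,0,0,0,0,4,-1,0,0,0,0,0,3,-1,0,0,0,0,0,2,-1,0,0,0,0,0,0,-1,0,0,0,0,0,0,-1,0,0,0,0,0,0,-1,0,0,0,0,0,0,-1,0,0,0,0,0,0,-1,0,0,0,0,0,0,-1,0,0,0,0,0,0,-1],
)

```text
time: 8.75
tcp_pos: [0.4759, -0.0124, 0.071]
ee_rot: [2.222, 2.221, 0.0]
contact_force: [-0.0, 0.5, -0.8]
width: 0.0003
```

```bash
python3 - <<'E'
from ang import *
angs("side","s12");print(sense()['time'],sense()['tcp_pos'])
E
```

```text
side t 8.75 mark 165.1 33 pins [(-80, 5), (-70, 12), (-20, 29), (-10, 10), (100, 30), (110, 13)]
8.8 [ 0.47584435 -0.01237807  0.07096835]
```

View pics/s12.png

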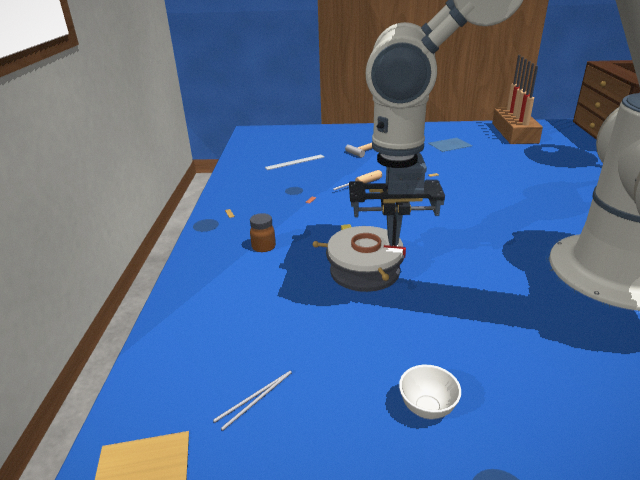

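Call:
play_rows(
  series=[0,0,0,0,0,0,-1,0,0,0,0,0,0,-1,0,0,0,0,0,0,-1,0,0,0,0,0,0,-1,0,0,0,0,0,0,-1,0,0,0,0,0,0,-1,0,0,0,0,0,0,-1,0,0,0,0,0,0,-1,0,0,0,0,0,0,-1,0,0,0,0,0,0,-1],
)

```text
time: 9.63
tcp_pos: [0.4758, -0.0124, 0.0709]
ee_rot: [-2.222, -2.221, 0.0]
contact_force: [-0.6, -0.8, 0.1]
width: 0.0007
```

Call:
play_rows(
  series=[0,0,0,0,0,0,-1,0,0,0,0,0,0,-1,0,0,0,0,0,0,-1,0,0,0,0,0,0,-1,0,0,0,0,0,0,-1,0,0,0,0,0,0,-1,0,0,0,0,0,0,-1,0,0,0,0,0,0,-1,0,0,0,0,0,0,-1,0,0,0,0,0,0,-1],
)

```text
time: 10.47
tcp_pos: [0.4758, -0.0124, 0.0709]
ee_rot: [2.222, 2.221, 0.0]
contact_force: [-0.6, -0.5, -0.5]
width: 0.0007
```

Call:
play_rows(
  series=[0,0,0,0,0,0,-1,0,0,0,0,0,7,-1,0,0,0,0,0,0,-1,0,0,0,0,0,0,-1],
)

```text
time: 10.8
tcp_pos: [0.4764, -0.0124, 0.0638]
ee_rot: [2.222, 2.22, 0.001]
contact_force: [1.2, -0.3, 10.2]
width: 0.0003
```

```bash
python3 - <<'E'
from ang import *
s=sense();print(s['time'],s['tcp_pos'],s['contact_force'])
angs("side","s13");angs("top","t13");angs("side","s14");angs("wrist","w14")
a=cv2.imread("pics/s14.png")[195:300,290:450];b=cv2.imread("pics/t13.png")[225:335,270:430]; w=cv2.imread("pics/w14.png")
cv2.imwrite("pics/c4.png",cv2.vconcat([cv2.hconcat([cv2.resize(a,(400,275)),cv2.resize(b,(400,275))]),cv2.resize(w,(800,300))]))
E
```

```text
10.8 [ 0.47640011 -0.0124494   0.06376135] [ 1.19165827 -0.28861484 10.17668976]
side t 10.8 mark -43.7 22 pins [(-110, 17), (-80, 5), (-70, 17), (10, 37), (130, 36)]
top t 10.85 mark -45.4 19 pins [(10, 26)]
side t 10.9 mark -43.9 22 pins [(-110, 18), (-80, 7), (-70, 14), (10, 38), (130, 35)]
wrist t 10.95 mark -45.8 1134 pins [(-150, 496), (-140, 664), (-130, 26), (130, 1323)]
```

View pics/c4.png

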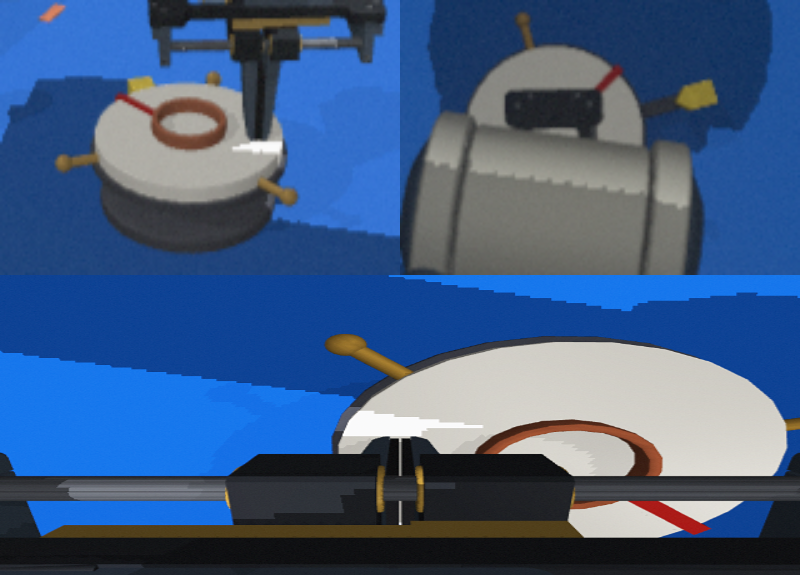

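Call:
play_rows(
  series=[0,0,2,2,0.05,-0.6,-1,0,0,3.25,3.24,0.09,0,-1,0,0,3.25,3.24,0.09,0,-1,0,0,3.25,3.24,0.09,0,-1,0,0,3.25,3.24,0.09,0,-1,0,0,3.25,3.24,0.09,0,-1,0,0,3.25,3.24,0.09,0,-1,0,0,3.25,3.24,0.09,0,-1,0,0,3.25,3.24,0.09,0,-1,0,0,2,2,0.05,0,-1],
)

```text
time: 11.83
tcp_pos: [0.4836, 0.0164, 0.0644]
ee_rot: [2.724, 1.566, 0.0]
contact_force: [-1.6, -0.8, 8.0]
width: 0.0004
```

Call:
play_rows(
  series=[0,0,0,0,0,0,-1,0,0,0,0,0,0,-1,0,0,0,0,0,0,-1],
)

```text
time: 12.08
tcp_pos: [0.4835, 0.0163, 0.0644]
ee_rot: [-2.721, -1.57, -0.0]
contact_force: [-1.2, 0.2, 8.3]
width: 0.0005
```

```bash
python3 - <<'E'
from ang import *
s=sense();print(s['time'],s['tcp_pos'],s['contact_force'],np.degrees(np.arctan2(*(s['tcp_pos'][:2]-AX)[::-1])),np.hypot(*(s['tcp_pos'][:2]-AX)))
angs("side","s15");angs("top","t15");angs("wrist","w15")
a=cv2.imread("pics/s15.png")[195:300,290:450];b=cv2.imread("pics/t15.png")[225:335,270:430]; w=cv2.imread("pics/w15.png")
cv2.imwrite("pics/c5.png",cv2.vconcat([cv2.hconcat([cv2.resize(a,(400,275)),cv2.resize(b,(400,275))]),cv2.resize(w,(800,300))]))
E
```

```text
12.0833 [0.48350435 0.01625176 0.06435201] [-1.22796837  0.24964675  8.28489135] 151.6716867924797 0.056797561011836764
side t 12.0833 mark -76.6 18 pins [(-80, 5), (-70, 17), (-20, 34), (100, 41)]
top t 12.1333 mark -76.9 16 pins [(-20, 23)]
wrist t 12.1833 mark -76.4 1188 pins [(-180, 517), (-170, 641), (-160, 18), (-80, 573), (-70, 91), (90, 6), (100, 1302)]
```

View pics/c5.png

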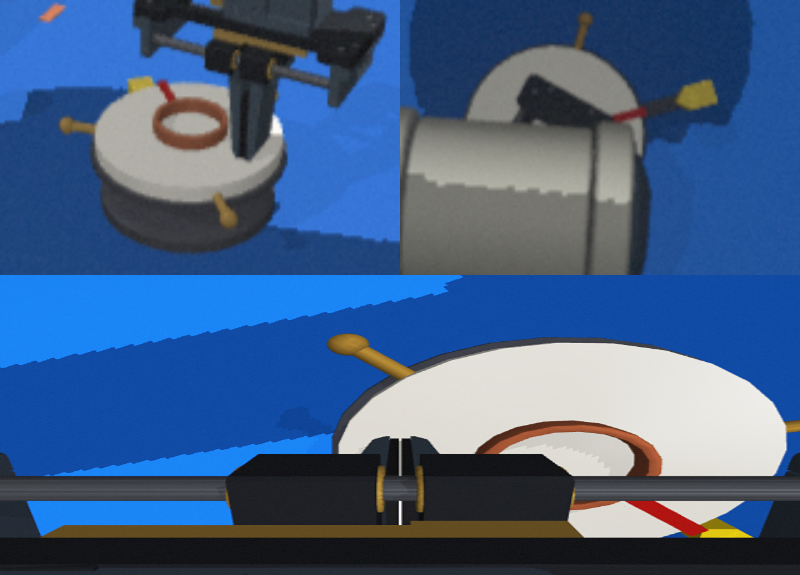

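```bash
python3 - <<'E'
from ang import *
s=sense(); C=cam("wrist",s); p,_=get_image("wrist"); m=masks(p)
v,u=np.nonzero(m['red'])
P=ray(C,np.c_[u,v],.0642)[:,:2]-AX; r=np.hypot(*P.T);k=(r>.05)&(r<.075);P=P[k]
print("wrist z.064 mean ang",np.degrees(np.arctan2(P.mean(0)[1],P.mean(0)[0])),r.min(),r.max())
P2=P-P.mean(0);w,V=np.linalg.eigh(P2.T@P2);print(np.degrees(np.arctan2(V[1,1],V[0,1])))
for rr in (.055,.062,.068): 
    q=P[np.abs(np.hypot(*P.T)-rr)<.001]; a=np.degrees(np.arctan2(q[:,1],q[:,0])); print(rr,a.min(),a.max(),(a.min()+a.max())/2)
# brass far pins angle: 
v,u=np.nonzero(m['brass']);Q=ray(C,np.c_[u,v],.053)[:,:2]-AX;r=np.hypot(*Q.T);k=(r>.088)&(r<.112);a=np.degrees(np.arctan2(Q[k,1],Q[k,0]))
k2=(a>80)&(a<130);print("pin",a[k2].mean(),"expect 180 from mark", (a>150).sum(), np.mean(a[np.abs(a)>150]%360))
c=p[360:480,480:640];cv2.imwrite("pics/c6.png",cv2.resize(c,(800,600),interpolation=0)[:,:,::-1])
E
```

```text
wrist z.064 mean ang -76.35309699135529 0.04220779607708003 0.08323556668477217
103.44458279989968
0.055 -80.22388897979023 -72.34822227505596 -76.2860556274231
0.062 -79.9301305258715 -72.89415043108374 -76.41214047847762
0.068 -79.495397964454 -73.34239774421978 -76.41889785433689
pin 103.48636699914337 expect 180 from mark 0 192.7834182018325
```

View pics/c6.png

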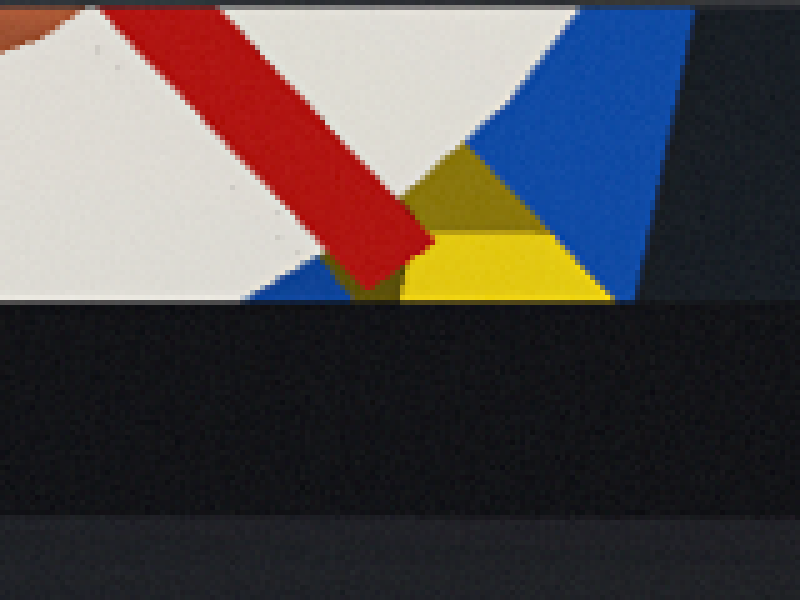

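```bash
python3 - <<'E'
from ang import *
C=cam("side")
def bangle(f):
    p=cv2.imread(f)[:,:,::-1].copy(); h=cv2.cvtColor(p,cv2.COLOR_RGB2HSV).astype(int)
    M=(((h[...,0]<12)|(h[...,0]>175))&(h[...,1]>90)&~masks(p)['red']).astype(np.uint8); M[:225]=0;M[262:]=0;M[:,:340]=0;M[:,390:]=0
    cn=max(cv2.findContours(M,0,1)[0],key=len)[:,0]; x,y,w,hh=cv2.boundingRect(cn)
    print(f,x,y,w,hh,ray(C,[[x+w/2-.5,y+hh/2-.5]],.072)[0].round(4))
bangle("pics/side0.png");bangle("pics/s12.png");angs("side","s16");bangle("pics/s16.png");angs("side","s17")
s=sense();print(s['time'],s['tcp_pos'],s['contact_force'],s['joint_velocities'].round(4))
E
```

```text
pics/side0.png 350 232 30 19 [ 0.5332 -0.0128  0.072 ]
pics/s12.png 351 233 30 20 [ 0.5315 -0.0069  0.072 ]
side t 12.2833 mark -76.6 18 pins [(-80, 4), (-70, 17), (-20, 33), (100, 41)]
pics/s16.png 351 233 30 19 [ 0.5314 -0.0088  0.072 ]
side t 12.3333 mark -76.6 18 pins [(-80, 7), (-70, 16), (-20, 33), (100, 42)]
12.3833 [0.48349834 0.01623738 0.06435674] [-1.12832147  0.56488885  7.95560489] [-0.0001 -0.0001  0.0012 -0.0002 -0.0002 -0.0009]
```

```bash
python3 -c "
from rig import hand_in; print(hand_in())"
```

```text
the job is handed in; nothing more can be done
None
```

The job is handed in at about 12.4 s. I flicked the pin opposite the red line with the shut fingertips. The plate then spun clockwise, untouched, at about 2 rad/s for nearly 6 s. I braked it from above, and it stopped about 30° short of the pointer. I then eased it round with the fingertip, which is still resting on the plate.

- **Alignment:** the red line measured −76.4° to −76.9° across the three cameras. The pointer measured −75.5° to −76.1°, so the line is about 1° off. I left that rather than nudge it again.
- **Holding:** the plate was motionless between successive pictures. The fingertip presses with about 8 N, well under the limits.
- **Bangle:** it is flat and about 3 mm from the axis, inside the 5 mm it started within. Its apparent shift, about 4 mm, is near the pixel accuracy of the side view, and it also rode round with the plate.
- **Bystanders:** no move went near the bowl, jar or graver. I did not re-measure their positions at the end.
- **Disagreement:** the plate slowed from roughly 2.15 to 2.0 rad/s while coasting. That is why my predicted braking moment came early and the line first stopped short.

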